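# Release the transport lock of a covered seal tray and stock it

### The job

Unscrew the red transport knob from the tray's stud (anticlockwise, without forcing the thread), lift it off and leave it in the green dish, then slide the blue cover fully open over the grey one. Put all the brown shaft seals that are there into the opened compartment, low enough to clear the cover, and then slide the blue cover fully closed again; leave the grey cover shut and do not disturb the bottle, the box and the wrench.

Things in the scene. Friction and masses are not known exactly. Their poses are not given: they have to be found in the camera images.
- tray: Fixed metal tray, 200 mm (its x) by 300 mm (its y), 40 mm high, walls and divider 5 mm, floor 5 mm thick. Origin: centre of the underside. Two compartments along its y, each about 190 (x) by 140 mm inside: the +y one is to be filled, the -y one stays covered. On its -x side a grey ledge, 36 mm high, 80 by 100 mm, carries the threaded stud.
- bay (a point): Centre of the inner floor of the +y compartment, which is to be filled; axes as the tray's, 5 mm above the work surface; the walls stand 35 mm above this floor.
- cover (a joint): Blue sliding cover on the upper track, 190 by 146 by 5 mm, underside 51 mm above the work surface. 0 m: closed over the +y compartment; it slides along the tray's -y, over the grey lower cover, by up to 0.146 m (fully open). Friction about 2 N. A steel ear on its -x edge runs against the knob's skirt while that is on the stud (4 mm free).
- cover_handle (a point): Centre of the yellow bar handle that stands on the blue cover: 80 mm along the tray's x, 12 mm thick along its y, 32 mm high, from 56 to 88 mm above the work surface. Axes as the tray's.
- low_cover (a joint): Grey sliding cover on the lower track over the -y compartment. 0 m: closed; it would slide along the tray's +y, under the blue cover, up to 0.146 m. To be left closed.
- stud (a point): Foot of the upright threaded steel stud on the ledge, on its axis, 36 mm above the work surface. 36 mm over the thread, 29 mm tall, right-hand thread. It lets the knob go after about two full turns (16 mm of rise); then the knob lifts straight off and is clear after some 15 mm more. Do not pull hard on the knob while it is still threaded.
- knob_mid (a point): Red plastic knob, 64 mm tall, 0.12 kg; point: on its axis, half-way up. Lower 36 mm: hollow ribbed skirt 69 mm across; above it a smooth round solid grip 45 mm across, from 4 to 32 mm above this point. Starts screwed down, this point 33.5 mm above the stud's foot. Turned anticlockwise seen from above it rises 8 mm a turn, with little torque; play about 2 mm axially, 1 mm sideways.
- dish_in (a point): Centre of the inner floor of the green square dish, 130 by 130 mm outside, walls 4 mm thick and 22 mm high, floor 4 mm above the work surface; fixed. The knob goes here, either way up or lying.
- sealA_mid (a point): Brown shaft seal, a ring 60 mm outside, 40 mm bore, 20 mm thick, lying flat; point: its centre, half-way up; z along its axis. About 0.08 kg. May be absent.
- sealB_mid (a point): Brown shaft seal, a ring 60 mm outside, 40 mm bore, 20 mm thick, lying flat; point: its centre, half-way up; z along its axis. About 0.08 kg. May be absent.
- sealC_mid (a point): Brown shaft seal, a ring 60 mm outside, 40 mm bore, 20 mm thick, lying flat; point: its centre, half-way up; z along its axis. About 0.08 kg. May be absent.
- sealD_mid (a point): Brown shaft seal, a ring 60 mm outside, 40 mm bore, 20 mm thick, lying flat; point: its centre, half-way up; z along its axis. About 0.08 kg. May be absent.
- oil: Bystander: orange bottle, 56 mm across, 140 mm tall, origin at its foot.
- carton: Bystander: cardboard box 70 by 120 by 50 mm, origin under its centre.
- wrench: Bystander: steel wrench lying on the table, origin under its middle.

How it is judged:
By the outcome, as a careful person would: the job done as asked, in the order asked, and still so for the second after the job is handed in, with the robot touching nothing.
Of sealA, sealB, sealC, sealD only 2 to 4 are there at a start; the rules pass over those that are not, and their reading is None.
At some moment in a run one of sealA, sealB, sealC, sealD may be knocked a few centimetres aside while the robot is not near it.
Once in a run the grip may slacken for a moment while it holds something.
It also fails if it takes over 210 s, if anything falls off the work surface, if the arm or the gripper's body presses on something with over 40 N, if the wrist force passes 120 N, or if a joint passes its speed limit or range.

### The arm

A 7-joint arm with a two-finger parallel gripper is mounted at the origin on the work surface. World frame = base frame: x ahead of the robot, y to its left, z up, the work surface at z = 0. Lengths are in m, angles in rad, forces in N, time in s.
With the tool pointing down it reaches from about 0.425 to 1.025 m from the base axis. Payload 9.4 kg.
Tool frame: the origin (TCP) lies at the very end of the fingers, on their centre line; the grasp point (between the pads) lies 19 mm behind it; z points along the fingers, y is the line along which they close (so a half turn about z gives the same grasp; the last joint's range is limited). The gripper opens to 85 mm and grips with 20 to 120 N. Pads are 22 mm wide; open, the fingers measure 114 mm over their backs; the gripper's body (76 mm by 85 mm) begins 54 mm behind the grasp point. The pads swing forward as they close: fully open they stand 13 mm farther back than shut.
Start: joints at [1.232, 0.599, -0.003, 1.599, 0.002, 0.943, -0.08], TCP at [0.188, -0.7, 0.231] pointing down, gripper open.
Joint ranges: [-2.57, 2.57], [-0.35, 1.97], [-1.29, 1.29], [0.11, 2.56], [-1.05, 4.19], [0.11, 1.86], [-2.63, 2.63]. Speed limits (rad/s): [2.22, 2.22, 3.01, 3.01, 3.14, 3.14, 3.14].

### API

Orientations are given as a unit quaternion [w, x, y, z].
In Python, from bench import * gives the robot as it stands.
- The arm moves only by the tool jog_arm, never from a script. Its argument "increments" is text: rows parted by semicolons, each of 5 numbers parted by spaces: the shift along the tool's x, y, z in cm, then the turn about the tool's z in degrees, then the closure, from 0 (fully open) to 1 (shut). A call has 1 to 20 rows; each row is the pose to reach, as a shift and turn from the pose commanded when the call began, along the tool's axes at that moment; what a row does not reach only later rows make up. A row lasts 1/10 s, in which the tool goes at most 50 mm and 8.59 degrees, less where a joint would pass 70% of its speed; a pose out of reach is approached as far as the arm can. A call with a gripper value outside its range is refused whole. The fingers move at their own pace and stop on an object; "force" is the grip in N (left out, the last holds). Time passes only in rows, so rows that repeat a pose let the fingers close. It gives the time, the measured TCP pose, the force, the opening and the grip force at its end, in the units of the state.
- read_state(): the state, without advancing time (a new reading comes with each control period).
- capture(name): name is "scene" or "top" or "wrist"; returns (picture, depth): 384x512x3 uint8, red, green, blue; 384x512 float32, m along the optical axis (not along the pixel's ray), 0 where there is no reading.
- calibration(name): a dict with "fx", "fy", "cx", "cy" (pixels), "R" (3x3) and "t" (3): a world point X has camera coordinates R X + t. Camera axes: x right, y down, z forward; pixel columns grow to the right and rows downward; lengths in m; the calibration is good to about 2 mm. A picture is of the moment at which its call begins: read the wrist's pose just before it. calibration takes no time and is no camera call; for the wrist camera it gives the pose at the moment of the call.
- finish_job(): hands the job in; it is judged then, once.
The state is a dict: "time_s": time; "q": joint angles; "joint_velocities": joint speeds; "joint_efforts": joint torques, N m; "position": TCP position; "eef_rot": TCP orientation; "force": force on the tool from outside, world axes, zero at the start; "ft_torque": the same for the moment, N m; "width": finger opening in m; "grasp_force": force on a finger pad.
Only numpy, scipy, OpenCV 4.12 (cv2) and the standard library are available. Lean on these libraries where they do the work, as an engineer would, in place of code of your own. Each camera call takes 0.05 s, during which the arm holds its last target. There are 200 camera calls.

## Working session

There is one attempt and no reset: what is moved stays moved. The work goes in short steps, Python scripts to look and compute and a tool call to move; the robot and the scene stay as the last step left them, time stands still between calls to the robot, and variables do not carry over. Pictures are saved under pics/ and viewed, at most 14 in all, crops included, and the job is handed in when it is done.

Besides the shell and the picture viewer there is one more tool, called by a JSON object that holds its "method" and its "body". jog_arm: Moves the arm, as the interface text tells. Its arguments: {"type":"object","properties":{"increments":{"type":"string"},"force":{"type":"number"}},"required":["increments"]}

```bash
ls; mkdir -p pics; python3 - <<'E'
from bench import *
import cv2,numpy as np,pickle
s=read_state(); print(s)
for n in("top","scene"):
    im,d=capture(n); c=calibration(n); pickle.dump((im,d,c),open(f"{n}0.pkl","wb")); cv2.imwrite(f"pics/{n}0.png",im[...,::-1]); print(n,c)
E
```

```text
pics
{'time_s': 0.0, 'q': array([ 1.2322996 ,  0.6001584 , -0.00252237,  1.60015917,  0.00179969,
        0.94289538, -0.07979469]), 'joint_velocities': array([ 7.33759297e-04,  1.56549703e-03, -7.69112895e-04,  1.37323022e-03,
        6.57039979e-05, -7.42292493e-04, -5.78019866e-04]), 'joint_efforts': array([-2.97227580e-04, -7.76447439e+01,  1.56482466e+00, -2.58010465e+01,
        1.22656074e-02,  8.99538602e-03, -5.86420470e-06]), 'position': array([ 0.1874854 , -0.69983245,  0.23038276]), 'eef_rot': array([-7.87991072e-04,  9.91441679e-01,  1.30547851e-01, -1.83955023e-04]), 'force': array([-0.54118483, -0.72808681, -0.56901234]), 'ft_torque': array([-0.00466381, -0.05012823, -0.0374793 ]), 'grasp_force': 0.0, 'width': 0.08549616431941547}
top {'fx': 483.89845945183856, 'fy': 483.89845945183856, 'cx': 247.31957453258656, 'cy': 187.25548088326295, 'R': array([[-0.02003649, -0.99979289, -0.00356677],
       [-0.99369233,  0.02030768, -0.11028664],
       [ 0.11033623,  0.00133451, -0.99389342]]), 't': array([0.03503478, 0.60710508, 1.38569833])}
scene {'fx': 499.011595658025, 'fy': 499.011595658025, 'cx': 250.2946964873712, 'cy': 194.77810455744563, 'R': array([[-0.4122576 ,  0.91105383, -0.00495813],
       [ 0.59163514,  0.2635722 , -0.7619039 ],
       [-0.69282865, -0.31703408, -0.6476711 ]]), 't': array([ 0.23111167, -0.3113415 ,  1.749261  ])}
```

View pics/top0.png

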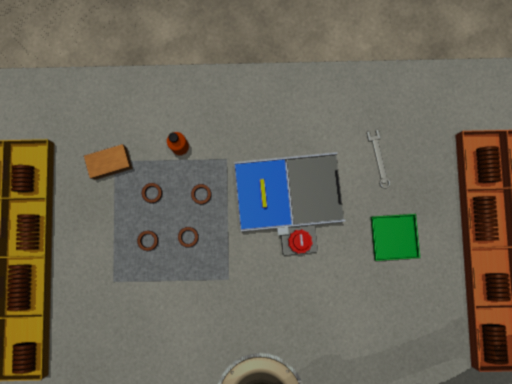

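View pics/scene0.png

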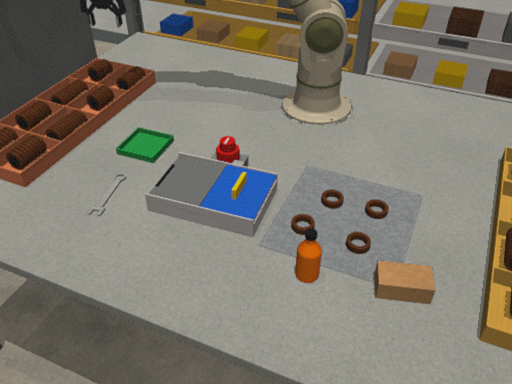

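The top view shows four seals at about (151,193), (201,194), (147,240) and (188,237). The knob is at (300,241), the dish at (395,237), the blue cover at left with its handle at (264,193), and the grey cover at right.

```bash
cat > h.py <<'E'
from bench import *
import cv2,numpy as np,pickle
from scipy.spatial.transform import Rotation as Ro
def look(n,save=None):
    c=calibration(n); im,d=capture(n)
    if save: cv2.imwrite(f"pics/{save}.png",im[...,::-1])
    return im,d,c
def ray(c,uv,z):
    uv=np.atleast_2d(uv).astype(float); R=np.array(c["R"]); o=-R.T@c["t"]
    d=np.c_[(uv[:,0]-c["cx"])/c["fx"],(uv[:,1]-c["cy"])/c["fy"],np.ones(len(uv))]@R
    return o+d*((z-o[2])/d[:,2])[:,None]
def mask(im,h0,h1,s0=90,v0=40,v1=255):
    hsv=cv2.cvtColor(im,cv2.COLOR_RGB2HSV)
    return cv2.inRange(hsv,(h0,s0,v0),(h1,255,v1))
def blobs(m,amin=30):
    cs,_=cv2.findContours(m,cv2.RETR_EXTERNAL,cv2.CHAIN_APPROX_NONE)
    return sorted([c[:,0,:] for c in cs if cv2.contourArea(c)>=amin],key=lambda c:-cv2.contourArea(c.reshape(-1,1,2)))
def rect(P): # min-area rectangle in mm of world xy points
    return cv2.minAreaRect((P[:,:2]*1000).astype(np.float32))
def togo(x,y,z,yaw=None):
    "cm in tool axes from present pose to x,y,z; turn in deg so the tool y axis lies along yaw (deg)"
    s=read_state(); q=s["eef_rot"]; R=Ro.from_quat([q[1],q[2],q[3],q[0]]).as_matrix()
    v=R.T@(np.array([x,y,z])-s["position"])*100
    ya=np.degrees(np.arctan2(R[1,1],R[0,1])); t=None
    if yaw is not None: t=-((yaw-ya+90)%180-90)   # tool z down: turn + = clockwise from above
    print("go",v.round(2),"yawY",round(ya,1),"turn",t, "q7",s["q"][6].round(2))
def st():
    s=read_state(); print(round(s["time_s"],2),s["position"].round(4),s["force"].round(1),round(s["width"],4),round(s["grasp_force"],1),"q7",s["q"][6].round(2))
E
python3 - <<'E'
from h import *
for n in("top","scene"):
    im,d,c=pickle.load(open(n+"0.pkl","rb")); print(n)
    for nm,m,z,k in(("blue",mask(im,105,125,150),.056,1),("yellow",mask(im,24,34,150,100),.088,1),("green",mask(im,50,70,150),.022,1),("red",mask(im,0,3,200,120)|mask(im,176,179,200,120),.1,2),("brown",mask(im,4,14,60,30,140),.02,7)):
        for b in blobs(m,25)[:k+3]:
            if nm=="brown" or 1:
                u=b.mean(0)
                if u[0]<130 and n=="top" and nm!="brown" : continue
                if abs(u[0]-256)>170: continue
                r=rect(ray(c,b,z)); print(nm,u.round(1),len(b),"c",np.round(r[0],1),"sz",np.round(r[1],1),round(r[2],1))
E
```

```text
top
blue [262.6 193.8] 223 c [585.9 -20.8] sz [187.2 143.4] 4.3
yellow [263. 193.] 56 c [584.6 -21.1] sz [74.3  9. ] 4.3
green [395. 237.] 170 c [ 454.4 -405.3] sz [127.1 130.3] 2.4
red [299.7 241.2] 63 c [ 447.3 -119. ] sz [60.7 59.8] 35.4
brown [176.9 142.1] 82 c [746.8 227.5] sz [77.5 59.3] 43.9
brown [147.  240.4] 58 c [458.4 319.6] sz [58.9 55.3] 88.9
brown [187.5 236.5] 56 c [467.7 200.9] sz [55.7 55.6] 89.5
brown [151.4 192.4] 56 c [599.5 308. ] sz [59.5 56.5] 88.8
brown [200.5 193.6] 56 c [593.5 161.6] sz [56.3 56.6] 89.3
scene
blue [238.9 191.4] 184 c [585.  -20.8] sz [185.3 145.5] 4.2
blue [176.   24.3] 80 c [-324.9 -755.8] sz [196.6 153.3] 0.7
blue [348.6   5.9] 57 c [-812.9 -111.1] sz [216.8  90.9] 23.5
yellow [250.3  36.7] 169 c [-258.3 -370.4] sz [208.2 113.4] 7.9
yellow [410.   14.3] 272 c [-759.5  163.2] sz [264.4 127.3] 3.3
yellow [238.  185.2] 66 c [601.  -14.8] sz [100.5  18. ] 5.4
green [144.7 144.7] 122 c [ 467.5 -398.5] sz [144.2 138.9] 2.6
red [227.5 150.8] 59 c [ 490.7 -100.4] sz [47.6 58.5] 23.9
red [226.4 141.4] 45 c [ 452.5 -122.2] sz [40.  37.2] 23.9
brown [357.8 242.4] 66 c [608.7 310.2] sz [72.8 56.5] 8.2
brown [302.  223.7] 65 c [602.5 165.9] sz [73.8 55.8] 20.7
brown [376.2 208.6] 61 c [469.8 322.5] sz [73.5 54.6] 14.3
brown [332.2 198.4] 57 c [477.  204.8] sz [72.1 56.2] 18.1
brown [302.9 266.9] 115 c [732.3 212.7] sz [102.8  36.3] 16.5
brown [315.9 268.4] 74 c [727.4 242.7] sz [94.7 18.4] 9.9
```

```bash
python3 - <<'E'
from h import *
im,d,c=pickle.load(open("top0.pkl","rb"))
for z in(.0735,.1015): print(ray(c,[299.7,241.2],z))
togo(.40,-.12,.26,105)
togo(.45,-.12,.26,105)
E
```

```text
[[ 0.44753251 -0.12163686  0.0735    ]]
[[ 0.44760507 -0.11872647  0.1015    ]]
go [ 35.53 -50.52  -2.88] yawY -75.0 turn 0.0027959590455566286 q7 -0.08
go [ 40.36 -49.22  -2.89] yawY -75.0 turn 0.0027959590455566286 q7 -0.08
```

{"method": "jog_arm", "body": {"increments": "40.4 -49.2 -2.9 0 0; 40.4 -49.2 -2.9 0 0; 40.4 -49.2 -2.9 0 0; 40.4 -49.2 -2.9 0 0; 40.4 -49.2 -2.9 0 0; 40.4 -49.2 -2.9 0 0; 40.4 -49.2 -2.9 0 0; 40.4 -49.2 -2.9 0 0; 40.4 -49.2 -2.9 0 0; 40.4 -49.2 -2.9 0 0; 40.4 -49.2 -2.9 0 0; 40.4 -49.2 -2.9 0 0; 40.4 -49.2 -2.9 0 0; 40.4 -49.2 -2.9 0 0; 40.4 -49.2 -2.9 0 0; 40.4 -49.2 -2.9 0 0"}}

```text
time_s: 1.7
position: [0.4498, -0.1216, 0.26]
eef_rot: [0.0, 0.992, 0.13, -0.0]
force: [0.2, -0.3, -0.0]
width: 0.0856
grasp_force: 0.0
```

```bash
python3 - <<'E'
from h import *
im,d,c=look("wrist","w1"); pickle.dump((im,d,c),open("w1.pkl","wb"))
st(); togo(.448,-.119,.12)
s=read_state();print(s["q"].round(2))
print(d[::60,::60].round(2)); print(c)
E
```

```text
1.75 [ 0.4498 -0.1218  0.2601] [-0.6 -0.9  0. ] 0.0855 0.0 q7 -1.23
go [-0.09 -0.32 14.01] yawY -75.1 turn None q7 -1.23
[ 0.26  0.26 -0.15  2.13  0.05  0.76 -1.23]
[[0.36 0.36 0.31 0.28 0.31 0.32 0.32 0.32 0.36]
 [0.37 0.38 0.32 0.32 0.32 0.33 0.33 0.38 0.38]
 [0.39 0.39 0.39 0.39 0.34 0.35 0.35 0.39 0.39]
 [0.41 0.41 0.41 0.41 0.31 0.41 0.41 0.41 0.41]
 [0.43 0.43 0.43 0.44 0.43 0.44 0.44 0.42 0.43]
 [0.46 0.46 0.11 0.46 0.46 0.46 0.14 0.11 0.46]
 [0.08 0.09 0.07 0.49 0.08 0.08 0.07 0.07 0.09]]
{'fx': 343.12109809614236, 'fy': 343.12109809614236, 'cx': 252.6224905192357, 'cy': 196.15545857636823, 'R': array([[ 2.56801141e-01, -9.66464263e-01,  4.98553488e-05],
       [-9.27557890e-01, -2.46448761e-01,  2.80890314e-01],
       [-2.71458163e-01, -7.21791967e-02, -9.59739876e-01]]), 't': array([-0.23218387,  0.34296073,  0.51912888])}
```

View pics/w1.png

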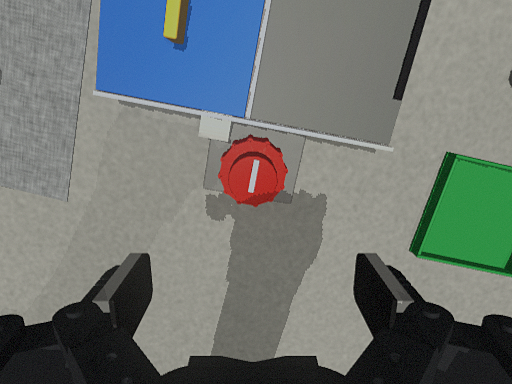

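The wrist view shows the knob at (253,172), with its grip's top face at (253,178) and a white line on it. The steel ear at (213,126) is close beside it.

```bash
cat >> h.py <<'E'
def cloud(d,c):
    v,u=np.mgrid[0:d.shape[0],0:d.shape[1]]; R=np.array(c["R"])
    P=np.stack([(u-c["cx"])/c["fx"]*d,(v-c["cy"])/c["fy"]*d,d],-1)-c["t"]
    return P@R
E
python3 - <<'E'
from h import *
im,d,c=pickle.load(open("w1.pkl","rb")); P=cloud(d,c)
hsv=cv2.cvtColor(im,cv2.COLOR_RGB2HSV)
red=(mask(im,0,4,150,60)|mask(im,175,179,150,60))>0
zs=P[...,2][red]; print(len(zs),np.histogram(zs,8))
m=((P[...,2]>.095)&(P[...,2]<.108)&(d>0)).astype(np.uint8)
m[:, :200]=0; m[:,310:]=0; m[240:]=0
b=blobs(m)[0]; (x,y),r=cv2.minEnclosingCircle(ray(c,b,.1015)[:,:2].astype(np.float32)); print("grip",x,y,r, rect(ray(c,b,.1015)))
b=blobs(red.astype(np.uint8))[0];print("skirt",cv2.minEnclosingCircle(ray(c,b,.0735)[:,:2].astype(np.float32)))
b=blobs(mask(im,105,125,150))[0];print(rect(ray(c,b,.056)))
E
```

```text
3376 (array([1613, 1745,    0,    0,    0,    0,    0,   18]), array([0.03452251, 0.08044544, 0.12636836, 0.17229129, 0.21821421,
       0.26413714, 0.31006006, 0.35598299, 0.40190591]))
grip 0.448693186044693 -0.12082653492689133 0.022663461044430733 ((448.6546630859375, -120.45990753173828), (44.335758209228516, 43.33712387084961), 14.879493713378906)
skirt ((0.4499701261520386, -0.12065528333187103), 0.035620637238025665)
((543.4844970703125, -22.95806121826172), (104.81166076660156, 144.8668212890625), 4.331649303436279)
```

{"method": "jog_arm", "body": {"increments": "-0.05 -0.14 4 8.5 0; -0.05 -0.14 8 17 0; -0.05 -0.14 10 25.5 0; -0.05 -0.14 12 34 0; -0.05 -0.14 13 42 0; -0.05 -0.14 14 50 0; -0.05 -0.14 15 58 0; -0.05 -0.14 16 66 0; -0.05 -0.14 17 70 0; -0.05 -0.14 18.2 70 0; -0.05 -0.14 18.6 70 0; -0.05 -0.14 18.6 70 0; -0.05 -0.14 18.6 70 1; -0.05 -0.14 18.6 70 1; -0.05 -0.14 18.6 70 1; -0.05 -0.14 18.6 70 1; -0.05 -0.14 18.6 70 1; -0.05 -0.14 18.6 70 1", "force": 40}}

```text
time_s: 3.55
position: [0.4495, -0.1197, 0.0749]
eef_rot: [0.0, 0.887, -0.462, 0.0]
force: [-1.7, -1.8, 6.8]
width: 0.0443
grasp_force: 39.6
```

```bash
python3 - <<'E'
from h import *
st(); togo(.4487,-.1206,.074); print(read_state()["q"].round(2))
E
```

```text
3.55 [ 0.4495 -0.1197  0.0749] [-1.7 -1.8  6.8] 0.0443 39.6 q7 -2.13
go [0.03 0.11 0.09] yawY -145.0 turn None q7 -2.13
[ 0.05  0.57  0.12  2.32 -0.26  0.26 -2.13]
```

{"method": "jog_arm", "body": {"increments": "0 0 -0.02 -8.5 1; 0 0 -0.04 -17 1; 0 0 -0.06 -25.5 1; 0 0 -0.08 -34 1; 0 0 -0.1 -42.5 1; 0 0 -0.12 -51 1; 0 0 -0.14 -59.5 1; 0 0 -0.16 -68 1; 0 0 -0.18 -76.5 1; 0 0 -0.2 -85 1; 0 0 -0.22 -93.5 1; 0 0 -0.24 -102 1; 0 0 -0.26 -110.5 1; 0 0 -0.28 -119 1; 0 0 -0.3 -127.5 1; 0 0 -0.32 -136 1; 0 0 -0.34 -144.5 1; 0 0 -0.36 -153 1; 0 0 -0.37 -161.5 1; 0 0 -0.38 -170 1"}}

```text
time_s: 5.55
position: [0.4474, -0.1214, 0.0785]
eef_rot: [-0.0, 0.536, 0.844, -0.003]
force: [-7.7, -4.5, 12.7]
width: 0.0438
grasp_force: 40.0
```

```bash
python3 - <<'E'
from h import *
st(); togo(.4487,-.1206,.074); s=read_state();print(s["q"].round(2),s["ft_torque"].round(2))
E
```

```text
5.55 [ 0.4474 -0.1214  0.0785] [-7.7 -4.5 12.7] 0.0438 40.0 q7 -0.28
go [0.01 0.16 0.45] yawY 25.2 turn None q7 -0.28
[ 0.56  0.62 -0.6   2.29  0.83  0.46 -0.28] [-1.25  1.77 -0.16]
```

{"method": "jog_arm", "body": {"increments": "0 0 -0.05 -8.5 1; 0 0 -0.1 -17 1; 0 0 -0.13 -25.5 1; 0 0 -0.15 -34 1; 0 0 -0.17 -42.5 1; 0 0 -0.19 -51 1; 0 0 -0.21 -59.5 1; 0 0 -0.23 -68 1; 0 0 -0.25 -76.5 1; 0 0 -0.27 -85 1; 0 0 -0.29 -93.5 1; 0 0 -0.31 -102 1; 0 0 -0.33 -110.5 1; 0 0 -0.35 -119 1; 0 0 -0.37 -127.5 1; 0 0 -0.39 -136 1; 0 0 -0.4 -140 1; 0 0 -0.4 -140 1"}}

```text
time_s: 7.35
position: [0.4498, -0.1196, 0.0821]
eef_rot: [-0.0, -0.609, 0.793, -0.0]
force: [0.8, -1.4, 0.4]
width: 0.0437
grasp_force: 40.8
```

```bash
python3 - <<'E'
from h import *
st(); togo(.4487,-.1206,.074); s=read_state();print(s["q"].round(2),s["ft_torque"].round(2))
E
```

```text
7.35 [ 0.4498 -0.1196  0.0821] [ 0.8 -1.4  0.4] 0.0437 40.8 q7 1.83
go [0.12 0.08 0.81] yawY 165.0 turn None q7 1.83
[ 0.88  0.83 -1.15  2.26  1.12  0.85  1.83] [-0.23 -0.08  0.01]
```

{"method": "jog_arm", "body": {"increments": "0 0 0 0 0.3; 0 0 0 0 0.3; 0 0 0 8.5 0.3; 0 0 0 17 0.3; 0 0 0 25.5 0.3; 0 0 0 34 0.3; 0 0 0 42.5 0.3; 0 0 0 51 0.3; 0 0 0 59.5 0.3; 0 0 0 68 0.3; 0 0 0 76.5 0.3; 0 0 0 85 0.3; 0 0 0 93.5 0.3; 0 0 0 102 0.3; 0 0 0 110.5 0.3; 0 0 0 119 0.3; 0 0 0 127.5 0.3; 0 0 0 136 0.3; 0 0 0 144.5 0.3; 0 0 0 153 0.3"}}

```text
time_s: 9.35
position: [0.4498, -0.1192, 0.0823]
eef_rot: [0.0, 0.632, 0.775, 0.0]
force: [0.9, -0.3, -0.5]
width: 0.0594
grasp_force: 0.0
```

```bash
python3 - <<'E'
from h import *
st(); togo(.4487,-.1206,.082); s=read_state();print(s["q"].round(2),s["ft_torque"].round(2))
E
```

```text
9.35 [ 0.4498 -0.1192  0.0823] [ 0.9 -0.3 -0.5] 0.0594 0.0 q7 -0.47
go [-0.12 -0.14  0.03] yawY 11.6 turn None q7 -0.47
[ 0.53  0.6  -0.56  2.28  0.78  0.45 -0.47] [-0.    0.   -0.06]
```

{"method": "jog_arm", "body": {"increments": "-0.12 -0.14 0 8.5 0.3; -0.12 -0.14 0 17 0.3; -0.12 -0.14 0 25.5 0.3; -0.12 -0.14 0 34 0.3; -0.12 -0.14 0 42.5 0.3; -0.12 -0.14 0 51 0.3; -0.12 -0.14 0 59.5 0.3; -0.12 -0.14 0 68 0.3; -0.12 -0.14 0 76.5 0.3; -0.12 -0.14 0 85 0.3; -0.12 -0.14 0 93.5 0.3; -0.12 -0.14 0 102 0.3; -0.12 -0.14 0 110.5 0.3; -0.12 -0.14 0 119 0.3; -0.12 -0.14 0 127.5 0.3; -0.12 -0.14 0 136 0.3; -0.12 -0.14 0 144.5 0.3; -0.12 -0.14 0 153 0.3; -0.12 -0.14 0 161.5 0.3; -0.12 -0.14 0 170 0.3"}}

```text
time_s: 11.35
position: [0.4488, -0.1205, 0.0823]
eef_rot: [-0.0, 0.827, -0.562, 0.0]
force: [-0.3, 1.1, 1.2]
width: 0.0598
grasp_force: 0.0
```

```bash
python3 - <<'E'
from h import *
st(); togo(.4487,-.1206,.082); s=read_state();print(s["q"].round(2),s["ft_torque"].round(2))
E
```

```text
11.35 [ 0.4488 -0.1205  0.0823] [-0.3  1.1  1.2] 0.0598 0.0 q7 -2.31
go [0.   0.01 0.03] yawY -158.4 turn None q7 -2.31
[ 0.03  0.56  0.16  2.32 -0.3   0.28 -2.31] [-0.02  0.01 -0.  ]
```

Close, then turn.

{"method": "jog_arm", "body": {"increments": "0 0 0 0 1; 0 0 0 0 1; 0 0 0 0 1; 0 0 -0.04 -8.5 1; 0 0 -0.06 -17 1; 0 0 -0.08 -25.5 1; 0 0 -0.1 -34 1; 0 0 -0.12 -42.5 1; 0 0 -0.14 -51 1; 0 0 -0.16 -59.5 1; 0 0 -0.18 -68 1; 0 0 -0.2 -76.5 1; 0 0 -0.22 -85 1; 0 0 -0.24 -93.5 1; 0 0 -0.26 -102 1; 0 0 -0.28 -110.5 1; 0 0 -0.3 -119 1; 0 0 -0.32 -127.5 1; 0 0 -0.34 -136 1; 0 0 -0.36 -144.5 1"}}

```text
time_s: 13.35
position: [0.4483, -0.1208, 0.0857]
eef_rot: [0.0, 0.782, 0.623, -0.0]
force: [-1.0, 0.8, -0.9]
width: 0.0437
grasp_force: 40.7
```

```bash
python3 - <<'E'
from h import *
st(); togo(.4487,-.1206,.082); s=read_state();print(s["q"].round(2),s["ft_torque"].round(2))
E
```

```text
13.35 [ 0.4483 -0.1208  0.0857] [-1.   0.8 -0.9] 0.0437 40.7 q7 -0.78
go [0.03 0.04 0.37] yawY -13.0 turn None q7 -0.78
[ 0.47  0.58 -0.46  2.29  0.67  0.4  -0.78] [0.07 0.24 0.06]
```

{"method": "jog_arm", "body": {"increments": "0 0 -0.03 -8.5 1; 0 0 -0.05 -17 1; 0 0 -0.07 -25.5 1; 0 0 -0.09 -34 1; 0 0 -0.11 -42.5 1; 0 0 -0.13 -51 1; 0 0 -0.15 -59.5 1; 0 0 -0.17 -68 1; 0 0 -0.19 -76.5 1; 0 0 -0.21 -85 1; 0 0 -0.23 -93.5 1; 0 0 -0.25 -102 1; 0 0 -0.27 -110.5 1; 0 0 -0.29 -119 1; 0 0 -0.31 -127.5 1; 0 0 -0.33 -136 1; 0 0 -0.35 -144.5 1; 0 0 -0.37 -153 1; 0 0 -0.39 -161.5 1; 0 0 -0.41 -170 1"}}

```text
time_s: 15.35
position: [0.4488, -0.1211, 0.0898]
eef_rot: [0.0, -0.552, 0.834, -0.0]
force: [0.0, -0.2, -1.7]
width: 0.0438
grasp_force: 40.9
```

```bash
python3 - <<'E'
from h import *
st(); togo(.4487,-.1206,.082); s=read_state();print(s["q"].round(2),s["ft_torque"].round(2))
E
```

```text
15.35 [ 0.4488 -0.1211  0.0898] [ 0.  -0.2 -1.7] 0.0438 40.9 q7 1.71
go [-0.04  0.03  0.78] yawY 157.0 turn None q7 1.71
[ 0.9   0.83 -1.17  2.26  1.11  0.86  1.71] [ 0.04  0.01 -0.  ]
```

{"method": "jog_arm", "body": {"increments": "0 0 0 0 0.3; 0 0 0 0 0.3; 0 0 0 8.5 0.3; 0 0 0 17 0.3; 0 0 0 25.5 0.3; 0 0 0 34 0.3; 0 0 0 42.5 0.3; 0 0 0 51 0.3; 0 0 0 59.5 0.3; 0 0 0 68 0.3; 0 0 0 76.5 0.3; 0 0 0 85 0.3; 0 0 0 93.5 0.3; 0 0 0 102 0.3; 0 0 0 110.5 0.3; 0 0 0 119 0.3; 0 0 0 127.5 0.3; 0 0 0 127.5 1; 0 0 0 127.5 1; 0 0 0 127.5 1"}}

```text
time_s: 17.35
position: [0.4491, -0.1207, 0.0903]
eef_rot: [0.001, 0.506, 0.863, 0.0]
force: [-0.8, 0.2, 9.0]
width: 0.0441
grasp_force: 39.9
```

{"method": "jog_arm", "body": {"increments": "0 0 -0.03 -8.5 1; 0 0 -0.05 -17 1; 0 0 -0.07 -25.5 1; 0 0 -0.09 -34 1; 0 0 -0.11 -42.5 1; 0 0 -0.13 -51 1; 0 0 -0.15 -59.5 1; 0 0 -0.17 -68 1; 0 0 -0.19 -76.5 1; 0 0 -0.21 -85 1; 0 0 -0.23 -93.5 1; 0 0 -0.25 -102 1; 0 0 -0.25 -110.5 1; 0 0 -0.25 -119 1; 0 0 -0.25 -127.5 1; 0 0 -0.25 -127.5 1"}}

```text
time_s: 18.95
position: [0.4491, -0.1204, 0.0931]
eef_rot: [0.001, -0.552, 0.834, -0.0]
force: [-1.7, -0.5, 13.5]
width: 0.044
grasp_force: 41.7
```

```bash
python3 - <<'E'
from h import *
st(); togo(.4487,-.1206,.12); s=read_state();print(s["q"].round(2),s["ft_torque"].round(2))
E
```

```text
18.95 [ 0.4491 -0.1204  0.0931] [-1.7 -0.5 13.5] 0.044 41.7 q7 1.71
go [ 0.03  0.03 -2.69] yawY 157.0 turn None q7 1.71
[ 0.9   0.83 -1.19  2.26  1.1   0.88  1.71] [-0.06  0.64  0.09]
```

{"method": "jog_arm", "body": {"increments": "0 0 -0.1 0 1; 0 0 -0.2 0 1; 0 0 -0.3 0 1; 0 0 -0.3 0 1"}}

```text
time_s: 19.35
position: [0.4485, -0.1209, 0.0953]
eef_rot: [-0.0, -0.548, 0.836, -0.0]
force: [0.2, -0.3, -1.0]
width: 0.0435
grasp_force: 40.8
```

{"method": "jog_arm", "body": {"increments": "0 0 -0.15 0 1; 0 0 -0.3 0 1; 0 0 -0.4 0 1; 0 0 -0.4 0 1"}}

```text
time_s: 19.75
position: [0.4486, -0.1207, 0.0994]
eef_rot: [0.0, -0.548, 0.836, -0.0]
force: [0.6, -0.9, -2.2]
width: 0.0441
grasp_force: 40.9
```

{"method": "jog_arm", "body": {"increments": "0 0 -0.8 0 1; 0 0 -1.8 0 1; 0 0 -3 0 1; 0 0 -4.5 0 1; 0 0 -6 0 1; 0 0 -6 0 1"}}

```text
time_s: 20.35
position: [0.4496, -0.1206, 0.1614]
eef_rot: [0.001, -0.548, 0.836, -0.001]
force: [0.2, 0.1, -0.9]
width: 0.0435
grasp_force: 41.0
```

```bash
python3 - <<'E'
from h import *
st(); togo(.4545,-.4053,.10)
im,d,c=look("scene","s1")
E
```

```text
20.35 [ 0.4496 -0.1206  0.1614] [ 0.2  0.1 -0.9] 0.0435 41.0 q7 1.88
go [ 25.91 -11.78   6.18] yawY 156.5 turn None q7 1.88
```

View pics/s1.png

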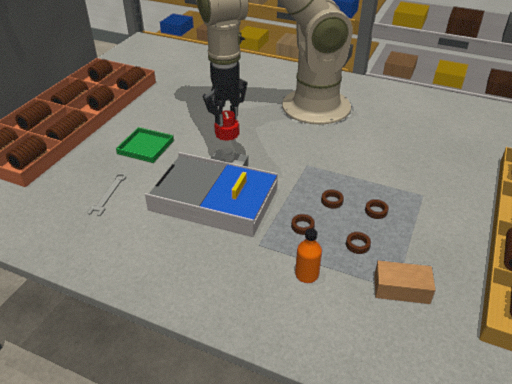

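The knob is off the stud at (228,125) and held in the gripper. I'm taking it to the dish.

{"method": "jog_arm", "body": {"increments": "4 -1.8 0 5 1; 8 -3.6 0 10 1; 12 -5.5 0 15 1; 16 -7.3 0 20 1; 20 -9.1 0 25 1; 24 -10.9 1 30 1; 25.9 -11.8 3 30 1; 25.9 -11.8 5 30 1; 25.9 -11.8 7 30 1; 25.9 -11.8 9 30 1; 25.9 -11.8 10.5 30 1; 25.9 -11.8 11 30 1; 25.9 -11.8 11 30 1"}}

```text
time_s: 21.7
position: [0.4533, -0.4049, 0.0485]
eef_rot: [-0.0, -0.313, 0.95, 0.001]
force: [0.1, 0.2, -1.1]
width: 0.044
grasp_force: 41.2
```

{"method": "jog_arm", "body": {"increments": "0 0 0.2 0 1; 0 0 0.3 0 1; 0 0 0.4 0 1; 0 0 0.5 0 1; 0 0 0.5 0 1"}}

```text
time_s: 22.2
position: [0.4534, -0.4054, 0.0444]
eef_rot: [-0.0, -0.313, 0.95, -0.0]
force: [0.1, -0.5, -0.8]
width: 0.0438
grasp_force: 41.2
```

{"method": "jog_arm", "body": {"increments": "0 0 0.1 0 1; 0 0 0.2 0 1; 0 0 0.3 0 1; 0 0 0.4 0 1; 0 0 0.4 0 1"}}

```text
time_s: 22.7
position: [0.4539, -0.4057, 0.0429]
eef_rot: [-0.0, -0.313, 0.95, -0.001]
force: [-8.5, 1.3, 26.0]
width: 0.0439
grasp_force: 44.2
```

{"method": "jog_arm", "body": {"increments": "0 0 -0.1 0 1; 0 0 -0.2 0 0; 0 0 -0.2 0 0; 0 0 -0.2 0 0; 0 0 -1.5 0 0; 0 0 -5 0 0; 0 0 -9 0 0; 0 0 -12 0 0; 0 0 -15 0 0; 0 0 -15 0 0"}}

```text
time_s: 23.7
position: [0.4555, -0.4054, 0.195]
eef_rot: [0.002, -0.313, 0.95, -0.002]
force: [0.1, 0.3, 0.0]
width: 0.0855
grasp_force: 0.0
```

```bash
python3 - <<'E'
from h import *
st(); print(read_state()["q"].round(2)); togo(.5855,-.0208,.19,94.3)
im,d,c=look("scene")
hs=(mask(im,0,3,200,120)|mask(im,176,179,200,120))
for b in blobs(hs,30)[:2]: print(b.mean(0),len(b),rect(ray(c,b,.05)))
cv2.imwrite("pics/s2.png",cv2.resize(im[90:290,60:420,::-1],(720,400)))
E
```

```text
23.7 [ 0.4555 -0.4054  0.195 ] [0.1 0.3 0. ] 0.0855 0.0 q7 2.07
[ 1.33  0.75 -1.13  1.87  0.8   1.05  2.07]
go [-33.34  23.18   0.44] yawY 126.5 turn 32.21845448494685 q7 2.07
[144.47272727 138.50909091] 55 ((473.2524108886719, -392.3759460449219), (53.342708587646484, 61.08488845825195), 37.1090087890625)
```

View pics/s2.png

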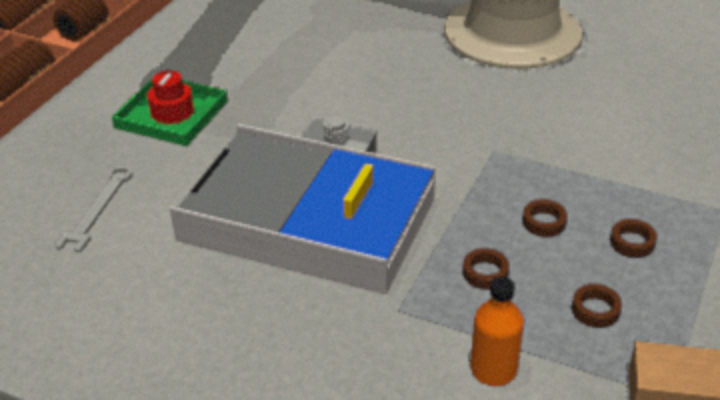

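The knob stands upright in the dish, at about (170,97) in the crop. The blue cover's handle is next.

{"method": "jog_arm", "body": {"increments": "-4 2.8 0 4 0; -8 5.6 0 8 0; -12 8.4 0 12 0; -16 11.2 0 16 0; -20 14 0 20 0; -24 16.7 0 24 0; -28 19.5 0 28 0; -33.3 23.2 0 32.2 0; -33.3 23.2 3 32.2 0; -33.3 23.2 6.5 32.2 0; -33.3 23.2 7 32.2 0; -33.3 23.2 7 32.2 0"}}

```text
time_s: 24.95
position: [0.5822, -0.0209, 0.1192]
eef_rot: [-0.002, -0.038, 0.999, 0.0]
force: [-0.7, -0.7, 0.8]
width: 0.0852
grasp_force: 0.0
```

```bash
python3 - <<'E'
from h import *
st(); print(read_state()["q"].round(2))
im,d,c=look("wrist","w2")
for b in blobs(mask(im,22,36,150,100),100): print(b.mean(0),rect(ray(c,b,.088)))
togo(.5855,-.0208,.066,94.3)
E
```

```text
24.95 [ 0.5822 -0.0209  0.1192] [-0.7 -0.7  0.8] 0.0852 0.0 q7 0.82
[ 0.5   0.73 -0.87  1.99  0.78  0.8   0.82]
[253.3884058  223.05797101] ((582.4120483398438, -19.563861846923828), (82.5107421875, 11.112847328186035), 4.375705242156982)
go [-0.26 -0.    5.44] yawY 94.3 turn -0.013690361033795284 q7 0.82
```

View pics/w2.png

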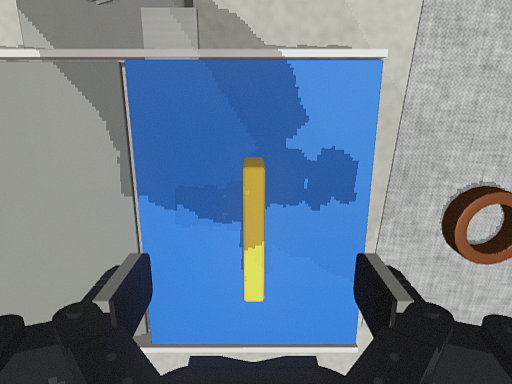

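The yellow handle spans (243–265, 157–301), centred between the fingers. I'll go down and grip it, then slide it along tool −y, which is the tray's −y.

{"method": "jog_arm", "body": {"increments": "0 0.08 2 0 0; 0 0.08 4 0 0; 0 0.08 5.2 0 0; 0 0.08 5.2 0 0; 0 0.08 5.2 0 1; 0 0.08 5.2 0 1; 0 0.08 5.2 0 1; 0 0.08 5.2 0 1; 0 0.08 5.2 0 1; 0 0.08 5.2 0 1; 0 0.08 5.2 0 1", "force": 40}}

```text
time_s: 26.1
position: [0.5833, -0.0204, 0.0687]
eef_rot: [0.0, -0.037, 0.999, -0.0]
force: [-1.4, -1.8, 6.1]
width: 0.0113
grasp_force: 39.3
```

{"method": "jog_arm", "body": {"increments": "0 -0.5 0 0 1; 0 -1.5 0 0 1; 0 -2.5 0 0 1; 0 -3.5 0 0 1; 0 -4.5 0 0 1; 0 -5.5 0 0 1; 0 -6.5 0 0 1; 0 -7.5 0 0 1; 0 -8.5 0 0 1; 0 -9.5 0 0 1; 0 -10.5 0 0 1; 0 -11.5 0 0 1; 0 -12.5 0 0 1; 0 -13.3 0 0 1; 0 -14 0 0 1; 0 -14.4 0 0 1; 0 -14.6 0 0 1; 0 -14.7 0 0 1; 0 -14.7 0 0 1; 0 -14.7 0 0 1"}}

```text
time_s: 28.1
position: [0.5943, -0.166, 0.0687]
eef_rot: [0.0, -0.038, 0.999, 0.001]
force: [-1.5, 3.3, 6.4]
width: 0.0109
grasp_force: 40.1
```

{"method": "jog_arm", "body": {"increments": "0 -0.1 0 0 1; 0 -0.2 0 0 1; 0 -0.2 0 0 1"}}

```text
time_s: 28.4
position: [0.5943, -0.166, 0.0687]
eef_rot: [0.0, -0.038, 0.999, 0.002]
force: [-2.2, 8.9, 6.2]
width: 0.0109
grasp_force: 40.1
```

{"method": "jog_arm", "body": {"increments": "0 0.2 0 0 1; 0 0.2 0 0 0; 0 0.2 0 0 0; 0 0.2 0 0 0; 0 0.2 -1 0 0; 0 0.2 -4 0 0; 0 0.2 -8 0 0; 0 0.2 -13 0 0; 0 0.2 -17 0 0; 0 0.2 -19 0 0; 0 0.2 -19 0 0"}}

```text
time_s: 29.5
position: [0.5955, -0.1663, 0.2623]
eef_rot: [0.003, -0.037, 0.999, -0.001]
force: [0.4, 0.5, -0.3]
width: 0.0857
grasp_force: 0.0
```

```bash
cat >> h.py <<'E'
def seals(n,save=None,zt=.02):
    im,d,c=look(n,save); m=mask(im,3,14,60,25,150)
    for b in blobs(m,40):
        if abs(b[:,0].mean()-256)>150 and n!="wrist": continue
        r=rect(ray(c,b,zt)); (x,y),R=cv2.minEnclosingCircle((ray(c,b,zt)[:,:2]*1000).astype(np.float32))
        print("seal?",b.mean(0).round(0),"c",np.round(r[0],1),"sz",np.round(r[1],1),"circ",round(x,1),round(y,1),round(R,1))
    return im,d,c
E
python3 - <<'E'
from h import *
st(); print(read_state()["q"].round(2))
im,d,c=seals("top","t2")
for nm,m,z in(("blue",mask(im,105,125,150),.056),("yellow",mask(im,24,34,150,100),.088)):
    for b in blobs(m,25):
        u=b.mean(0)
        if 230<u[0]<350: print(nm,u,rect(ray(c,b,z)))
E
```

```text
29.5 [ 0.5955 -0.1663  0.2623] [ 0.4  0.5 -0.3] 0.0857 0.0 q7 1.25
[ 0.82  0.61 -1.01  1.79  0.59  1.07  1.25]
seal? [177. 142.] c [744.8 229.1] sz [76.2 59.7] circ 746.0 228.7 39.1
seal? [147. 240.] c [458.4 319.6] sz [58.9 55.3] circ 458.9 319.3 30.5
seal? [188. 237.] c [467.7 200.9] sz [55.7 55.6] circ 467.7 200.9 29.8
seal? [151. 192.] c [599.5 308. ] sz [59.5 56.5] circ 600.1 307.0 30.8
seal? [201. 194.] c [593.5 161.6] sz [56.3 56.6] circ 593.2 161.5 29.9
seal? [120. 166.] c [677.7 401. ] sz [ 53.2 102.7] circ 691.6 415.6 51.5
blue [309.65979381 190.58075601] ((596.8698120117188, -166.844482421875), (187.53228759765625, 146.24603271484375), 4.303922176361084)
yellow [314.57692308 191.53846154] ((584.3959350585938, -166.183837890625), (8.449642181396484, 33.96200942993164), 87.99459838867188)
```

View pics/t2.png

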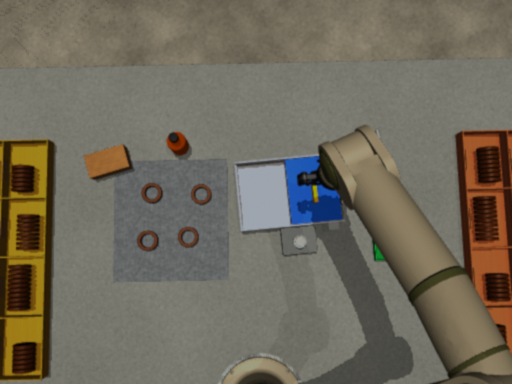

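The bay, at about (262,195), is open and empty. All four seals are where they were, and the blue cover is fully open.

```bash
python3 - <<'E'
from h import *
togo(.5935,.1616,.13,4.3)
E
```

```text
go [-2.31 32.76 12.97] yawY 94.3 turn 89.9797476104435 q7 1.25
```

{"method": "jog_arm", "body": {"increments": "-0.3 4 0 8 0; -0.6 8 0 16 0; -0.9 12 0 24 0; -1.2 16 2 32 0; -1.5 20 4 40 0; -1.8 24 6 48 0; -2 28 8 56 0; -2.3 32.8 10 64 0; -2.3 32.8 11 72 0; -2.3 32.8 12 80 0; -2.3 32.8 13 88 0; -2.3 32.8 13 90 0; -2.3 32.8 13 90 0; -2.3 32.8 13 90 0"}}

```text
time_s: 30.95
position: [0.5925, 0.1622, 0.1284]
eef_rot: [-0.0, 0.679, 0.734, -0.0]
force: [0.6, -0.5, 0.6]
width: 0.0857
grasp_force: 0.0
```

```bash
python3 - <<'E'
from h import *
st(); print(read_state()["q"].round(2))
im,d,c=seals("wrist","w3"); 
togo(.5935,.1616,.004,4.3)
P=cloud(d,c); s=read_state()
R=Ro.from_quat(np.roll(s["eef_rot"],-1)).as_matrix()
T=(P-s["position"])@R  # tool frame
m=(d>0)&(d<.2)&(T[...,2]>-.06)
for sgn in(1,-1):
    k=m&(np.sign(T[...,1])==sgn)&(abs(T[...,0])<.02); Q=T[k]; print(len(Q), Q[:,2].max().round(4) if len(Q) else "", np.percentile(Q[:,2],[50,90,98]).round(4) if len(Q) else "")
E
```

```text
30.95 [0.5925 0.1622 0.1284] [ 0.6 -0.5  0.6] 0.0857 0.0 q7 -0.7
[-0.05  0.63 -0.46  1.93  0.43  0.68 -0.7 ]
seal? [471. 127.] c [741.5 216.6] sz [67.  77.9] circ 746.8 215.1 46.1
seal? [ 89. 125.] c [471.  203.7] sz [64.3 57.1] circ 470.6 205.1 32.4
seal? [254. 189.] c [592.8 165.2] sz [58.2 59.8] circ 592.8 165.4 30.4
seal? [280.  13.] c [601.7 286.7] sz [50.2 17.2] circ 601.1 293.6 25.1
go [-0.06  0.08 12.45] yawY 4.4 turn 0.1301802065057558 q7 -0.7
4494 -0.0115 [-0.0403 -0.0212 -0.0152]
4477 -0.0125 [-0.0402 -0.0212 -0.0151]
```

View pics/w3.png

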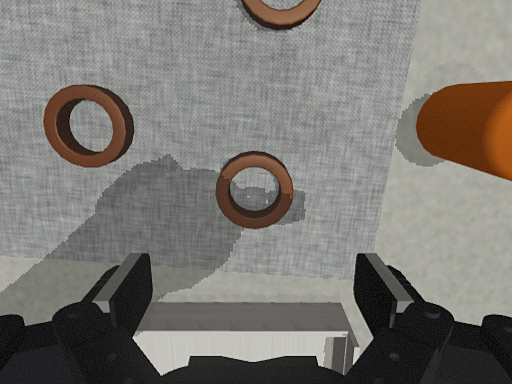

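The seal to take is at (254,189) in the wrist view, with the bottle at right (480,125). The other seals are well clear.

{"method": "jog_arm", "body": {"increments": "0.2 0.05 4 0 0; 0.2 0.05 8 0 0; 0.2 0.05 11 0 0; 0.2 0.05 12.6 0 0; 0.2 0.05 12.6 0 0; 0.2 0.05 12.6 0 1; 0.2 0.05 12.6 0 1; 0.2 0.05 12.6 0 1; 0.2 0.05 12.6 0 1; 0.2 0.05 12.6 0 1", "force": 40}}

```text
time_s: 32.0
position: [0.5938, 0.1646, 0.0045]
eef_rot: [0.001, 0.68, 0.733, 0.001]
force: [-1.5, 0.4, 5.5]
width: 0.0588
grasp_force: 41.6
```

{"method": "jog_arm", "body": {"increments": "0 0 -1 0 1; 0 0 -3 0 1; 0 0 -6 0 1; 0 0 -9 0 1; 0 0 -10 0 1; 0 0 -10 0 1"}}

```text
time_s: 32.6
position: [0.5939, 0.1644, 0.1048]
eef_rot: [0.001, 0.68, 0.733, 0.002]
force: [0.4, -0.2, -0.8]
width: 0.0587
grasp_force: 43.1
```

```bash
python3 - <<'E'
from h import *
im,d,c=seals("wrist","w4",zt=.11); st()
togo(.6333,-.0505,.105,4.3)
P=cloud(d,c); s=read_state()
R=Ro.from_quat(np.roll(s["eef_rot"],-1)).as_matrix()
T=(P-s["position"])@R
m=(mask(im,3,14,60,25,150)>0)&(d<.3)&(d>0)
Q=T[m]; print(len(Q),Q.min(0).round(4),Q.max(0).round(4),np.median(Q,0).round(4))
E
```

```text
seal? [253. 269.] c [594.8 160.8] sz [67.4 63. ] circ 594.2 161.2 34.5
seal? [ 69. 132.] c [517.8 216.5] sz [39.1 34.6] circ 517.7 216.9 19.7
seal? [479. 131.] c [675.8 225.3] sz [32.6 42.7] circ 679.7 225.2 23.9
seal? [275.  13.] c [595.7 265.4] sz [28.9  8.4] circ 595.4 269.4 14.4
seal? [281.   3.] c [596.4 268.7] sz [13.5  1.9] circ 596.3 269.6 6.8
32.65 [0.5932 0.164  0.1033] [ 0.2  0.  -1.8] 0.0585 43.1 q7 -0.73
go [-21.69   2.4   -0.17] yawY 4.3 turn -0.028858016908060335 q7 -0.73
23487 [-0.1087 -0.1545 -0.0846] [0.1315 0.1781 0.1049] [0.0288 0.0057 0.0287]
```

View pics/w4.png

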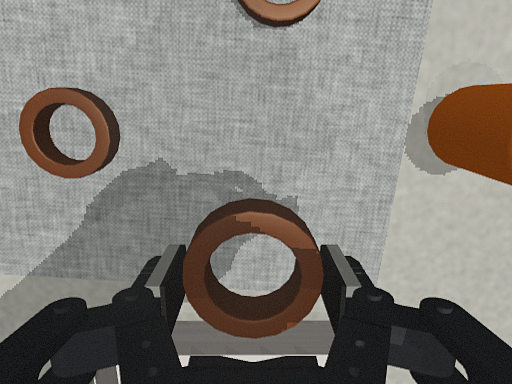

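The seal is held level between the pads at (253,268).

{"method": "jog_arm", "body": {"increments": "-4 0.5 0 0 1; -8 1 0 0 1; -12 1.4 0 0 1; -16 1.8 0 0 1; -19.5 2.2 0 0 1; -21.7 2.4 0 0 1; -21.7 2.4 0 0 1; -21.7 2.4 0 0 1"}}

```text
time_s: 33.45
position: [0.6323, -0.0506, 0.1009]
eef_rot: [-0.001, 0.68, 0.733, -0.001]
force: [1.2, 0.6, -1.2]
width: 0.0589
grasp_force: 43.1
```

```bash
python3 - <<'E'
from h import *
st(); togo(.6333,-.0505,.012,4.3)
im,d,c=look("wrist","w5")
P=cloud(d,c)
# tray rim: points with z near .04
m=(d>.15)&(abs(P[...,2]-.04)<.006)
fl=(d>.15)&(abs(P[...,2]-.005)<.006)
for k in(m,fl):
    Q=P[k]; print(len(Q),np.percentile(Q[:,:2],[1,99],axis=0).round(3))
E
```

```text
33.45 [ 0.6323 -0.0506  0.1009] [ 1.2  0.6 -1.2] 0.0589 43.1 q7 -0.39
go [-0.01  0.12  8.89] yawY 4.2 turn -0.05654688194385926 q7 -0.39
11370 [[ 0.462 -0.15 ]
 [ 0.684  0.059]]
96169 [[ 0.487 -0.133]
 [ 0.834  0.083]]
```

View pics/w5.png

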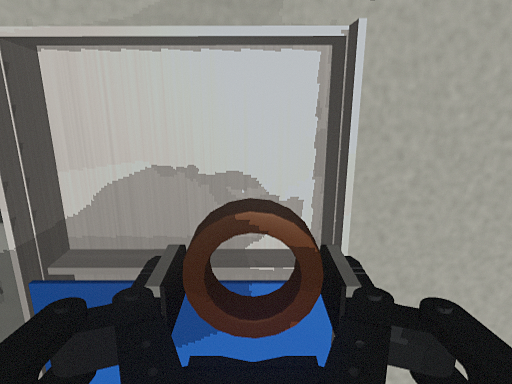

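```bash
python3 - <<'E'
from h import *
c=calibration("wrist")
cen=np.array([585.9,-21.]);a=np.radians(4.3);M=np.array([[np.cos(a),np.sin(a)],[-np.sin(a),np.cos(a)]])
for p in[(38,46),(322,50),(65,252),(316,180),(45,120)]:
    w=ray(c,p,.005)[0,:2]*1000; print(p,w.round(1),"bay xy",(M@(w-cen)).round(1))
E
```

```text
(38, 46) [487.1  42.9] bay xy [-93.8  71.1]
(322, 50) [669.2  54.2] bay xy [88.7 68.7]
(65, 252) [ 493.2 -101.6] bay xy [-98.5 -73.5]
(316, 180) [676.2 -31.5] bay xy [ 89.3 -17.2]
(45, 120) [487.2  -3.7] bay xy [-97.1  24.6]
```

{"method": "jog_arm", "body": {"increments": "0 -0.5 0 0 1; 0 -0.5 3 0 1; 0 -0.5 5.5 0 1; 0 -0.5 7.5 0 1; 0 -0.5 8.6 0 1; 0 -0.5 8.9 0 1; 0 -0.5 8.9 0 1"}}

```text
time_s: 34.2
position: [0.628, -0.05, 0.0133]
eef_rot: [-0.0, 0.68, 0.733, -0.0]
force: [-0.5, 0.1, -1.0]
width: 0.059
grasp_force: 43.1
```

{"method": "jog_arm", "body": {"increments": "0 0 0.2 0 1; 0 0 0.3 0 1; 0 0 0.3 0 0.22; 0 0 0.3 0 0.22; 0 0 0.3 0 0.22; 0 0 -2 0 0.22; 0 0 -5 0 0.22; 0 0 -9 0 0.22; 0 0 -12 0 0; 0 0 -12 0 0"}}

```text
time_s: 35.2
position: [0.6303, -0.0505, 0.1376]
eef_rot: [0.003, 0.68, 0.733, 0.002]
force: [-0.0, -0.5, -0.3]
width: 0.0851
grasp_force: 0.0
```

```bash
python3 - <<'E'
from h import *
st(); seals("wrist",zt=.025); seals("top"); togo(.468,.203,.13,4.3)
E
```

```text
35.2 [ 0.6303 -0.0505  0.1376] [-0.  -0.5 -0.3] 0.0851 0.0 q7 -0.37
seal? [249. 190.] c [628.3 -50.8] sz [58.  58.2] circ 628.4 -50.0 30.2
seal? [177. 142.] c [746.8 227.5] sz [77.5 59.3] circ 746.0 228.7 39.1
seal? [147. 240.] c [458.4 319.6] sz [58.9 55.3] circ 458.8 319.3 30.5
seal? [175. 223.] c [509.4 237.4] sz [59.  55.7] circ 509.0 237.2 30.1
seal? [151. 192.] c [599.5 308.1] sz [59.4 56.5] circ 599.3 307.8 30.5
go [ 26.52 -14.09   0.37] yawY 4.3 turn -0.025888722403522024 q7 -0.37
```

One seal is in the bay at (628,-51) mm. The seal that stood at (468,201) has been knocked to (509,237), so I'm going there.

{"method": "jog_arm", "body": {"increments": "4 -1.3 0 0 0; 8 -2.6 0 0 0; 12 -3.9 0 0 0; 16 -5.2 0.4 0 0; 20 -6.5 0.4 0 0; 24 -7.8 0.4 0 0; 28 -9.1 0.4 0 0; 29.7 -9.7 0.4 0 0; 29.7 -9.7 0.4 0 0; 29.7 -9.7 0.4 0 0"}}

```text
time_s: 36.3
position: [0.5086, 0.2377, 0.1282]
eef_rot: [-0.0, 0.68, 0.733, -0.001]
force: [-0.3, -0.3, 0.1]
width: 0.0855
grasp_force: 0.0
```

```bash
python3 - <<'E'
from h import *
seals("wrist"); st(); togo(.5095,.2385,.002,4.3)
E
```

```text
seal? [191.  70.] c [459.6 322.4] sz [58.6 58.2] circ 459.8 322.0 29.8
seal? [385. 104.] c [597.3 310.4] sz [62.6 57.8] circ 597.3 310.0 31.5
seal? [254. 189.] c [509.1 241.6] sz [57.8 60.2] circ 508.7 241.6 30.5
seal? [506. 225.] c [705.1 226.7] sz [11.4 43.3] circ 710.6 228.3 21.6
36.35 [0.5091 0.2369 0.1284] [ 0.5 -0.6  0.6] 0.0857 0.0 q7 -0.91
go [ 0.17  0.07 12.64] yawY 4.3 turn -0.0458044819739456 q7 -0.91
```

{"method": "jog_arm", "body": {"increments": "0.3 0 4 0 0; 0.3 0 8 0 0; 0.3 0 11 0 0; 0.3 0 12.6 0 0; 0.3 0 12.6 0 0; 0.3 0 12.6 0 1; 0.3 0 12.6 0 1; 0.3 0 12.6 0 1; 0.3 0 12.6 0 1; 0.3 0 12.6 0 1"}}

```text
time_s: 37.35
position: [0.5096, 0.2408, 0.0047]
eef_rot: [0.001, 0.68, 0.733, 0.001]
force: [-1.2, -2.5, 7.1]
width: 0.0577
grasp_force: 42.9
```

{"method": "jog_arm", "body": {"increments": "0 0 -1 0 1; 0 0 -3 0 1; 0 0 -6 0 1; 0 0 -9 0 1; 0 0 -10 0 1; 0 0 -10 0 1"}}

```text
time_s: 37.95
position: [0.5098, 0.2414, 0.1053]
eef_rot: [0.001, 0.68, 0.733, 0.002]
force: [0.4, 0.3, -0.0]
width: 0.0577
grasp_force: 43.1
```

```bash
python3 - <<'E'
from h import *
seals("wrist",zt=.11); st(); togo(.5445,-.0572,.102,4.3)
E
```

```text
seal? [252. 268.] c [510.  238.3] sz [62.5 67.6] circ 510.3 238.3 34.3
seal? [182.  74.] c [477.2 318.5] sz [35.3 35.3] circ 477.3 318.3 18.1
seal? [395. 110.] c [560.4 311.2] sz [37.7 35.1] circ 560.2 311.3 19.1
38.0 [0.5092 0.241  0.104 ] [-0.1 -0.6 -0.4] 0.0581 43.1 q7 -0.95
go [-30.     1.3    0.18] yawY 4.3 turn -0.03640662250278126 q7 -0.95
```

{"method": "jog_arm", "body": {"increments": "-4 0.2 0 0 1; -8 0.4 0 0 1; -12 0.6 0 0 1; -16 0.8 0 0 1; -20 1 0 0 1; -24 1.1 0 0 1; -28 1.2 0 0 1; -30 1.3 0 0 1; -30 1.3 0 0 1; -30 1.3 0 0 1"}}

```text
time_s: 39.0
position: [0.5437, -0.0568, 0.1022]
eef_rot: [-0.001, 0.68, 0.733, -0.0]
force: [-0.9, -0.5, -1.5]
width: 0.0582
grasp_force: 43.1
```

{"method": "jog_arm", "body": {"increments": "0 0 3 0 1; 0 0 5.5 0 1; 0 0 7.5 0 1; 0 0 8.6 0 1; 0 0 9 0 1; 0 0 9.1 0 1; 0 0 9.1 0 1"}}

```text
time_s: 39.7
position: [0.5446, -0.0566, 0.0128]
eef_rot: [0.0, 0.68, 0.733, 0.0]
force: [-0.3, 0.7, -0.8]
width: 0.0581
grasp_force: 43.1
```

{"method": "jog_arm", "body": {"increments": "0 0 0.1 0 1; 0 0 0.1 0 0.22; 0 0 0.1 0 0.22; 0 0 0.1 0 0.22; 0 0 -2 0 0.22; 0 0 -5 0 0.22; 0 0 -9 0 0.22; 0 0 -12 0 0; 0 0 -12 0 0"}}

```text
time_s: 40.6
position: [0.5461, -0.057, 0.136]
eef_rot: [0.002, 0.68, 0.733, 0.002]
force: [0.5, -0.2, -0.3]
width: 0.0854
grasp_force: 0.0
```

```bash
python3 - <<'E'
from h import *
seals("wrist",zt=.025); st();seals("top");  togo(.597,.309,.13,4.3)
E
```

```text
seal? [354. 190.] c [625.7 -49.8] sz [57.8 62.9] circ 625.7 -49.6 31.6
seal? [250. 189.] c [544.2 -56.8] sz [58.  58.9] circ 544.0 -55.9 30.5
40.65 [ 0.5453 -0.0573  0.1341] [-0.6 -0.1  0.1] 0.0855 0.0 q7 -0.43
seal? [177. 142.] c [746.8 227.5] sz [77.5 59.3] circ 746.0 228.7 39.1
seal? [147. 240.] c [458.4 319.6] sz [58.9 55.3] circ 458.9 319.3 30.5
seal? [151. 192.] c [599.5 308. ] sz [59.5 56.5] circ 600.1 307.0 30.8
seal? [112. 172.] c [662.7 424.3] sz [ 13.5 121.4] circ 667.6 425.8 60.7
seal? [270. 175.] c [643.6 -46.5] sz [21.8 53.2] circ 635.3 -51.0 26.6
go [36.15  7.96  0.27] yawY 4.3 turn -0.039455104180703415 q7 -0.43
```

{"method": "jog_arm", "body": {"increments": "4 0.9 0 0 0; 8 1.8 0 0 0; 12 2.7 0 0 0; 16 3.6 0 0 0; 20 4.5 0 0 0; 24 5.4 0 0 0; 28 6.2 0.2 0 0; 32 7.1 0.4 0 0; 36.1 8 0.4 0 0; 36.1 8 0.4 0 0; 36.1 8 0.4 0 0; 36.1 8 0.4 0 0"}}

```text
time_s: 41.9
position: [0.5965, 0.3074, 0.1269]
eef_rot: [0.0, 0.68, 0.733, -0.001]
force: [0.3, -0.5, 0.7]
width: 0.0853
grasp_force: 0.0
```

```bash
python3 - <<'E'
from h import *
seals("wrist"); st(); togo(.598,.310,.002,4.3)
E
```

```text
seal? [ 73. 159.] c [463.2 324.2] sz [65.5 57.9] circ 463.3 323.8 32.9
seal? [258. 188.] c [599.7 311.8] sz [58.8 59.4] circ 599.8 312.3 30.4
seal? [439. 292.] c [755.9 234.2] sz [24.4 93.9] circ 755.4 233.6 47.7
41.95 [0.5968 0.3071 0.1272] [ 0.6 -0.7  1. ] 0.0857 0.0 q7 -0.9
go [ 0.3   0.16 12.52] yawY 4.2 turn -0.07201717865498836 q7 -0.9
```

{"method": "jog_arm", "body": {"increments": "0.35 0.3 4 0 0; 0.35 0.3 8 0 0; 0.35 0.3 11 0 0; 0.35 0.3 12.5 0 0; 0.35 0.3 12.5 0 0; 0.35 0.3 12.5 0 1; 0.35 0.3 12.5 0 1; 0.35 0.3 12.5 0 1; 0.35 0.3 12.5 0 1; 0.35 0.3 12.5 0 1"}}

```text
time_s: 42.95
position: [0.6007, 0.3131, 0.0057]
eef_rot: [0.001, 0.68, 0.733, 0.001]
force: [-1.6, -0.8, 5.1]
width: 0.0585
grasp_force: 41.7
```

{"method": "jog_arm", "body": {"increments": "0 0 -1 0 1; 0 0 -3 0 1; 0 0 -6 0 1; 0 0 -9 0 1; 0 0 -10 0 1; 0 0 -10 0 1"}}

```text
time_s: 43.55
position: [0.6008, 0.3132, 0.1059]
eef_rot: [0.001, 0.68, 0.733, 0.002]
force: [-0.3, 0.0, -2.2]
width: 0.0581
grasp_force: 43.1
```

```bash
python3 - <<'E'
from h import *
seals("wrist",zt=.11); st(); togo(.6223,.0148,.102,4.3)
E
```

```text
seal? [252. 270.] c [600.2 307.9] sz [62.7 67.5] circ 601.4 308.7 34.3
seal? [ 52. 173.] c [515.5 348.3] sz [40.3 35.1] circ 515.5 348.2 20.3
seal? [420. 294.] c [678.6 304.5] sz [29.8 15.4] circ 679.1 302.4 15.9
43.6 [0.6001 0.3126 0.1042] [-0.7  0.5 -0.2] 0.0582 43.0 q7 -0.92
go [-2.986e+01 -1.000e-02  2.000e-01] yawY 4.3 turn -0.020733396074049892 q7 -0.92
```

{"method": "jog_arm", "body": {"increments": "-4 0 0 0 1; -8 0 0 0 1; -12 0 0 0 1; -16 0 0 0 1; -20 0 0 0 1; -24 0 0 0 1; -28 0 0 0 1; -29.7 0 0 0 1; -29.7 0 0 0 1; -29.7 0 0 0 1"}}

```text
time_s: 44.6
position: [0.6215, 0.0174, 0.1025]
eef_rot: [-0.001, 0.68, 0.733, -0.0]
force: [0.4, 1.0, -0.1]
width: 0.0581
grasp_force: 43.1
```

{"method": "jog_arm", "body": {"increments": "-0.1 0 3 0 1; -0.1 0 5.5 0 1; -0.1 0 7.5 0 1; -0.1 0 8.6 0 1; -0.1 0 9 0 1; -0.1 0 9.1 0 1; -0.1 0 9.1 0 1"}}

```text
time_s: 45.3
position: [0.6225, 0.0162, 0.0129]
eef_rot: [0.0, 0.68, 0.733, 0.0]
force: [-0.0, -0.4, -0.4]
width: 0.0585
grasp_force: 43.1
```

{"method": "jog_arm", "body": {"increments": "0 0 0.1 0 1; 0 0 0.1 0 0.22; 0 0 0.1 0 0.22; 0 0 0.1 0 0.22; 0 0 -2 0 0.22; 0 0 -5 0 0.22; 0 0 -9 0 0.22; 0 0 -12 0 0; 0 0 -12 0 0"}}

```text
time_s: 46.2
position: [0.6242, 0.0159, 0.1366]
eef_rot: [0.002, 0.68, 0.733, 0.002]
force: [0.4, -0.3, 0.3]
width: 0.0854
grasp_force: 0.0
```

```bash
python3 - <<'E'
from h import *
seals("wrist",zt=.025); st();seals("top");  togo(.46,.321,.13,4.3)
E
```

```text
seal? [249. 227.] c [625.4 -17.5] sz [ 58.  125.5] circ 624.3 -17.6 62.9
seal? [156. 263.] c [551.3 -50. ] sz [55.5 59.8] circ 548.8 -53.1 32.9
46.25 [0.6232 0.0155 0.1345] [-0.1  0.5 -0.8] 0.0853 0.0 q7 -0.51
seal? [177. 142.] c [746.8 227.5] sz [77.5 59.3] circ 746.0 228.7 39.1
seal? [147. 240.] c [458.4 319.6] sz [58.9 55.3] circ 458.9 319.3 30.5
seal? [111. 172.] c [663.4 425.8] sz [ 12.7 119. ] circ 663.1 425.8 59.5
go [ 31.7  -13.91   0.27] yawY 4.3 turn -0.030425910140365886 q7 -0.51
```

{"method": "jog_arm", "body": {"increments": "3.9 -1.7 0 0 0; 7.8 -3.4 0 0 0; 11.7 -5.1 0 0 0; 15.6 -6.8 0 0 0; 19.5 -8.5 0 0 0; 23.4 -10.2 0 0 0; 27.3 -12 0.2 0 0; 31.7 -13.9 0.4 0 0; 31.7 -13.9 0.4 0 0; 31.7 -13.9 0.4 0 0; 31.7 -13.9 0.4 0 0"}}

```text
time_s: 47.4
position: [0.4598, 0.32, 0.1273]
eef_rot: [0.0, 0.68, 0.733, -0.001]
force: [-0.6, 0.2, -0.2]
width: 0.0852
grasp_force: 0.0
```

```bash
python3 - <<'E'
from h import *
seals("wrist"); st(); togo(.46,.321,.002,4.3)
E
```

```text
seal? [252. 189.] c [458.5 324.1] sz [57.8 60.1] circ 458.9 324.1 30.4
47.45 [0.4601 0.3196 0.1275] [ 0.4 -0.9 -0.4] 0.0852 0.0 q7 -1.11
go [1.600e-01 1.000e-02 1.255e+01] yawY 4.2 turn -0.10243190592302653 q7 -1.11
```

{"method": "jog_arm", "body": {"increments": "0.25 -0.1 4 0 0; 0.25 -0.1 8 0 0; 0.25 -0.1 11 0 0; 0.25 -0.1 12.5 0 0; 0.25 -0.1 12.5 0 0; 0.25 -0.1 12.5 0 1; 0.25 -0.1 12.5 0 1; 0.25 -0.1 12.5 0 1; 0.25 -0.1 12.5 0 1; 0.25 -0.1 12.5 0 1"}}

```text
time_s: 48.45
position: [0.4593, 0.3235, 0.0048]
eef_rot: [0.0, 0.68, 0.733, 0.001]
force: [-0.7, -1.6, 8.1]
width: 0.0578
grasp_force: 42.5
```

{"method": "jog_arm", "body": {"increments": "0 0 -1 0 1; 0 0 -3 0 1; 0 0 -6 0 1; 0 0 -9 0 1; 0 0 -10 0 1; 0 0 -10 0 1"}}

```text
time_s: 49.05
position: [0.4594, 0.324, 0.1053]
eef_rot: [0.0, 0.68, 0.733, 0.002]
force: [0.1, -0.1, -1.6]
width: 0.0579
grasp_force: 43.2
```

```bash
python3 - <<'E'
from h import *
seals("wrist",zt=.11); st(); togo(.5395,.0096,.102,4.3)
E
```

```text
seal? [252. 268.] c [459.7 320.9] sz [62.4 67.6] circ 460.1 320.8 34.3
49.1 [0.4589 0.3235 0.104 ] [-0.6 -0.5 -1.9] 0.0581 43.2 q7 -1.16
go [-31.9    5.7    0.18] yawY 4.3 turn -0.037523627771676615 q7 -1.16
```

{"method": "jog_arm", "body": {"increments": "-4 0.7 0 0 1; -8 1.4 0 0 1; -12 2.1 0 0 1; -16 2.9 0 0 1; -20 3.6 0 0 1; -24 4.3 0 0 1; -28 5 0 0 1; -31.9 5.7 0 0 1; -31.9 5.7 0 0 1; -31.9 5.7 0 0 1"}}

```text
time_s: 50.1
position: [0.5386, 0.0087, 0.102]
eef_rot: [-0.001, 0.681, 0.732, -0.001]
force: [-0.2, 0.8, -1.3]
width: 0.0576
grasp_force: 43.2
```

{"method": "jog_arm", "body": {"increments": "0.1 0 3 0 1; 0.1 0 5.5 0 1; 0.1 0 7.5 0 1; 0.1 0 8.6 0 1; 0.1 0 9 0 1; 0.1 0 9.1 0 1; 0.1 0 9.1 0 1"}}

```text
time_s: 50.8
position: [0.5395, 0.0113, 0.0127]
eef_rot: [0.0, 0.68, 0.733, 0.0]
force: [0.5, -0.8, -1.0]
width: 0.0577
grasp_force: 43.2
```

{"method": "jog_arm", "body": {"increments": "0 0 0.1 0 1; 0 0 0.1 0 0.22; 0 0 0.1 0 0.22; 0 0 0.1 0 0.22; 0 0 -2 0 0.22; 0 0 -5 0 0.22; 0 0 -9 0 0.22; 0 0 -12 0 0; 0 0 -16 0 0; 0 0 -19 0 0; 0 0 -19 0 0"}}

```text
time_s: 51.9
position: [0.541, 0.0112, 0.2062]
eef_rot: [0.002, 0.68, 0.733, 0.002]
force: [-0.1, -0.1, 0.6]
width: 0.0852
grasp_force: 0.0
```

```bash
python3 - <<'E'
from h import *
im,d,c=seals("wrist","w9",zt=.025); st()
P=cloud(d,c); m=(mask(im,3,14,60,25,150)>0)&(d>.1)
print("ring z",np.percentile(P[m][:,2],[50,90,97,99]).round(4))
togo(.5943,-.166,.15,94.3)
E
```

```text
seal? [332. 205.] c [624.  -17.7] sz [ 59.6 125.1] circ 624.9 -17.7 62.7
seal? [250. 172.] c [539.6  11.2] sz [58. 59.] circ 539.6 11.4 30.0
seal? [250. 236.] c [544.3 -54.6] sz [57.3 62.5] circ 543.5 -54.7 32.0
51.95 [0.5401 0.0106 0.2041] [ 0.  -0.  -0.4] 0.086 0.0 q7 -0.49
ring z [0.0241 0.0252 0.0257 0.0261]
go [-18.01   4.08   5.44] yawY 4.3 turn 89.9507413339091 q7 -0.49
```

View pics/w9.png

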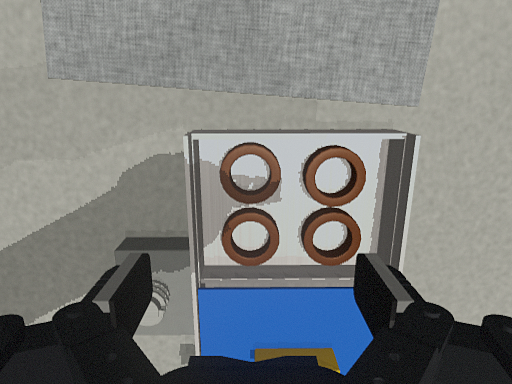

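All four seals lie flat in the bay, at (250,172), (333,175), (250,236) and (331,236), with their tops at about 25 mm. Next I close the cover.

{"method": "jog_arm", "body": {"increments": "-3 0.7 0 -8 0; -6 1.4 0 -16 0; -9 2 0 -24 0; -12 2.7 0 -32 0; -15 3.4 0 -40 0; -18 4.1 0 -48 0; -18 4.1 0 -56 0; -18 4.1 1 -64 0; -18 4.1 3 -72 0; -18 4.1 5 -80 0; -18 4.1 7 -88 0; -18 4.1 8 -90 0; -18 4.1 8 -90 0; -18 4.1 8 -90 0"}}

```text
time_s: 53.35
position: [0.5936, -0.1652, 0.1222]
eef_rot: [-0.0, -0.036, 0.999, 0.0]
force: [0.3, 0.1, -0.4]
width: 0.0853
grasp_force: 0.0
```

```bash
python3 - <<'E'
from h import *
st()
im,d,c=look("wrist")
for b in blobs(mask(im,22,36,150,100),100)[:1]: print(b.mean(0),rect(ray(c,b,.088)))
togo(.5943,-.166,.068,94.3)
E
```

```text
53.35 [ 0.5936 -0.1652  0.1222] [ 0.3  0.1 -0.4] 0.0853 0.0 q7 1.03
[251.2969697  222.41515152] ((593.5073852539062, -165.30194091796875), (82.47357177734375, 10.952138900756836), 4.501956462860107)
go [-0.03 -0.08  5.48] yawY 94.2 turn -0.12337813341797244 q7 1.03
```

{"method": "jog_arm", "body": {"increments": "0 -0.05 2 0 0; 0 -0.05 4 0 0; 0 -0.05 5.4 0 0; 0 -0.05 5.4 0 0; 0 -0.05 5.4 0 1; 0 -0.05 5.4 0 1; 0 -0.05 5.4 0 1; 0 -0.05 5.4 0 1; 0 -0.05 5.4 0 1; 0 -0.05 5.4 0 1; 0 -0.05 5.4 0 1"}}

```text
time_s: 54.5
position: [0.5937, -0.1659, 0.0687]
eef_rot: [0.0, -0.038, 0.999, -0.0]
force: [-0.8, 0.3, 5.8]
width: 0.0107
grasp_force: 39.9
```

{"method": "jog_arm", "body": {"increments": "0 0.5 0 0 1; 0 1.5 0 0 1; 0 2.5 0 0 1; 0 3.5 0 0 1; 0 4.5 0 0 1; 0 5.5 0 0 1; 0 6.5 0 0 1; 0 7.5 0 0 1; 0 8.5 0 0 1; 0 9.5 0 0 1; 0 10.5 0 0 1; 0 11.5 0 0 1; 0 12.5 0 0 1; 0 13.3 0 0 1; 0 14 0 0 1; 0 14.4 0 0 1; 0 14.6 0 0 1; 0 14.7 0 0 1; 0 14.8 0 0 1; 0 14.8 0 0 1"}}

```text
time_s: 56.5
position: [0.5827, -0.0203, 0.0687]
eef_rot: [-0.0, -0.037, 0.999, -0.002]
force: [-1.6, -5.7, 9.4]
width: 0.0107
grasp_force: 40.3
```

{"method": "jog_arm", "body": {"increments": "0 0.1 0 0 1; 0 0.2 0 0 1; 0 0.2 0 0 1; 0 0 0 0 1; 0 0 0 0 0; 0 0 0 0 0; 0 0 0 0 0; 0 0 -1 0 0; 0 0 -4 0 0; 0 0 -8 0 0; 0 0 -13 0 0; 0 -4 -17 0 0; 0 -9 -17 0 0; 0 -14 -17 0 0; 0 -19 -17 0 0; 0 -24 -17 0 0; 0 -28 -17 0 0; 0 -32 -17 0 0; 0 -32 -17 0 0"}}

```text
time_s: 58.4
position: [0.6054, -0.3448, 0.2374]
eef_rot: [-0.001, -0.033, 0.999, -0.001]
force: [-0.2, -0.3, -1.1]
width: 0.0855
grasp_force: 0.0
```

```bash
python3 - <<'E'
from h import *
st()
im,d,c=seals("top","t9")
for nm,m,z in(("blue",mask(im,105,125,150),.056),("yellow",mask(im,24,34,150,100),.088)):
    for b in blobs(m,25):
        if 230<b[:,0].mean()<350: print(nm,b.mean(0),rect(ray(c,b,z)))
look("scene","s9")
E
```

```text
58.4 [ 0.6054 -0.3448  0.2374] [-0.2 -0.3 -1.1] 0.0855 0.0 q7 1.44
seal? [177. 142.] c [744.8 229.1] sz [76.2 59.7] circ 746.0 228.7 39.1
blue [262.6367713  193.77130045] ((585.8807983398438, -20.739822387695312), (187.16590881347656, 143.466552734375), 4.311431884765625)
yellow [263. 193.] ((584.590576171875, -21.13922691345215), (74.28784942626953, 8.977544784545898), 4.310956001281738)
```

View pics/s9.png

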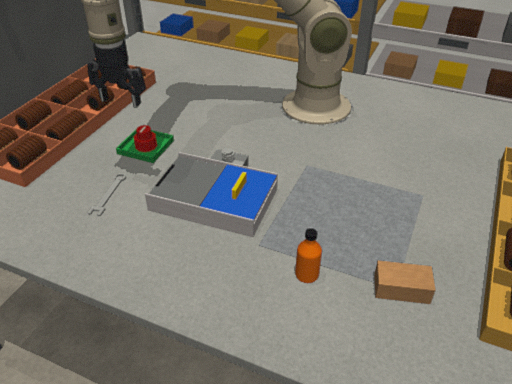

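The blue cover is back at its starting closed position, the mat is empty, and the knob is in the dish at (145,138). The bottle, box and wrench have not moved.

```bash
python3 -c "
from bench import *
print(finish_job())"
```

```text
the job is handed in; nothing more can be done
None
```

The job is done and handed in at about 58 s: the knob is in the green dish, all four seals lie flat in the bay, the blue cover is fully closed again, the grey cover is shut, and the bottle, box and wrench are undisturbed.

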